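Bring the amber filter over the safelight window

TASK

Two flat dark green lamp boxes lie on the darkroom counter. On the one with the red grip, slide the grip towards the round white lamp window until it is fully home against its end stop, so that the amber filter covers the window, then let go; leave the black grip of the other box where it is, and do not disturb the chrome magnifier.

Things in the scene. Friction and masses are not known exactly. Their poses are not given: they have to be found in the camera images.
- red_slide (a joint): position in m of the amber filter carriage with the red grip along its lamp box: 0 = fully drawn back, 0.100 = at the end stop, pane over the lamp window. It starts between 0 and 0.045, moves in a straight level line, resists with about 2.5 N of friction and stays where it is left.
- red_grip (a point): red upright block to be slid, 36 (x) by 16 (y) by 35 mm tall; point = its middle, 69.5 mm above the counter (foot 52, top 87). +y = sliding direction to lamp window and end stop, z up. It stands on the steel filter carriage (plate top 52 mm), amber pane ahead of it. Fixed green box below 116 x 250 (long in y) x 45 mm high; rim rails and stops up to 55 mm, side rails 46 mm off the grip's middle.
- black_grip (a point): black upright block on the second, otherwise identical lamp box, whose pane is opaque black; leave it alone. 36 (x) by 16 (y) by 35 mm tall; point = its middle, 69.5 mm above the counter; axes as for the red grip. The two boxes lie side by side, at least 30 mm apart, and may have changed places. Nothing near the grips stands higher than they do.
- magnifier: a loose chrome focusing magnifier standing upright, a round column 58 mm across at the foot and 69 mm tall, beyond the boxes; origin at the centre of its underside. To be left standing as it is.
Things that resemble listed ones, but are neither listed nor needed, are in the scene too. Leave any pink or yellow look-alike of the magnifier alone.

How it is judged:
By the outcome, as a careful person would: the job done as asked, in the order asked, and still so for the second after the job is handed in, with the robot touching nothing.
It also fails if it takes over 27 s, if anything falls off the work surface, if the arm or the gripper's body presses on something with over 40 N, if the wrist force passes 120 N, or if a joint passes its speed limit or range.

ROBOT

A 6-joint arm with a two-finger parallel gripper is mounted at the origin on the work surface. World frame = base frame: x ahead of the robot, y to its left, z up, the work surface at z = 0. Lengths are in m, angles in degrees, forces in N, time in s.
With the tool pointing down it reaches from about 0.25 to 0.8 m from the base axis. Payload 3.9 kg.
Tool frame: the origin (TCP) lies midway between the tips of the shut fingers; the grasp point (between the pads) lies env.pinch_z behind it (env.pinch_z is the distance from the TCP to the grasp point, in m); z points along the fingers, y is the line along which they close (so a half turn about z gives the same grasp; the last joint's range is limited). The gripper opens to 85 mm and grips with 20 to 120 N. Pads are 22 mm wide; open, the fingers measure 114 mm over their backs; the gripper's body (76 mm by 85 mm) begins 54 mm behind the grasp point. The pads swing forward as they close: fully open they stand 13 mm farther back than shut.
Start: joints at [-66.005, 14.897, -7.913, 67.191, 0, 90], TCP at [0.213, -0.48, 0.231] pointing down, gripper open.
Joint ranges: [-159.42, 159.42], [-47.68, 98.78], [-73.54, 78.23], [-108.79, 121.32], [-90, 84.71], [-180, 180]. Speed limits (degrees/s): [147.25, 147.25, 180, 180, 180, 180].

INTERFACE

Orientations are given as [roll, pitch, yaw] about the fixed x, y, z axes, in that order (R = Rz(yaw) Ry(pitch) Rx(roll)).
In Python, from rig import env gives the robot as it stands. The module is installed in compiled form; this text tells all that it offers.
- The arm moves only by the tool move_arm, never from a script. Its argument "rows" is a list of rows, each an object with "offset": the shift along the tool's x, y, z in m, a list of three; "twist": the turn, a rotation vector about the tool's x, y, z in degrees, a list of three; "grip": the opening, from 0 (shut) to 1 (fully open). A call has 1 to 12 rows; each row shifts and turns the commanded pose from where the row before left it, along the tool's axes as they then stand; what a row does not reach is not made up. A row lasts 1/12 s, in which the tool goes at most 41.7 mm and 7.16 degrees, less where a joint would pass 70% of its speed; a pose out of reach is approached as far as the arm can. A call with a gripper value outside its range is refused whole. The fingers move at their own pace and stop on an object; "newtons" is the grip in N (left out, the last holds). Time passes only in rows, so rows that do not move let the fingers close. It gives the time, the measured TCP pose, the force, the opening and the grip force at its end, in the units of the state.
- env.sense(): the state, without advancing time (a new reading comes with each control period).
- env.capture(name): name is "scene" or "top" or "wrist"; returns the picture (420x560x3 uint8, red, green, blue); there is no depth.
- env.camera_info(name): a dict with "intrinsics" (3x3 intrinsics, pixels), "pose" (4x4, takes a point from camera to world coordinates); the wrist camera has in their place "tool_from_camera" (4x4, takes a point from camera to tool coordinates, whose origin is the TCP and whose axes are the flange's). Camera axes: x right, y up, looking along -z (the intrinsics and any distortion apply to the point x, -y, -z); pixel columns grow to the right and rows downward; lengths in m; the calibration is good to about 2 mm. A picture is of the moment at which its call begins: read the wrist's pose just before it. camera_info takes no time and is no camera call.
- env.close_job(): hands the job in; it is judged then, once.
The state is a dict: "clock": time; "joints": joint angles; "dq": joint speeds; "effort": joint torques, N m; "tool_pos": TCP position; "eef_rot": TCP orientation; "wrist_force": force on the tool from outside, world axes, zero at the start; "torque": the same for the moment, N m; "grip_width": opening from 0.0 (shut) to 1.0 (fully open); "grip_force": force on a finger pad.
Only numpy, scipy, OpenCV 4.12 (cv2) and the standard library are available. Lean on these libraries where they do the work, as an engineer would, in place of code of your own. Each camera call takes 0.05 s, during which the arm holds its last target. There are 200 camera calls.

## Working session

There is one attempt and no reset: what is moved stays moved. The work goes in short steps, Python scripts to look and compute and a tool call to move; the robot and the scene stay as the last step left them, time stands still between calls to the robot, and variables do not carry over. Pictures are saved under pics/ and viewed, at most 10 in all, crops included, and the job is handed in when it is done.

Besides the shell and the picture viewer there is one more tool, called after "Emit:" by a JSON object that holds its "op" and its "data". move_arm: Moves the arm, as the interface text tells. Its arguments: {"type":"object","properties":{"rows":{"type":"array","items":{"type":"object","properties":{"offset":{"type":"array","items":{"type":"number"}},"twist":{"type":"array","items":{"type":"number"}},"grip":{"type":"number"}}}},"newtons":{"type":"number"}},"required":["rows"]}

```bash
mkdir -p pics; python3 - <<'E'
from rig import env
import cv2,numpy as np
s=env.sense();print(s['clock'],s['tool_pos'],s['eef_rot'],env.pinch_z)
for n in('scene','top'):
    cv2.imwrite(f'pics/{n}0.png',env.capture(n)[:,:,::-1])
    i=env.camera_info(n);print({k:np.round(v,3).tolist() if not isinstance(v,str) else v for k,v in i.items()})
print({k:np.round(v,3).tolist() for k,v in env.camera_info('wrist').items()})
E
```

```text
0.0 [ 0.21322542 -0.47899713  0.23045397] [-1.79885583e+02 -6.18269080e-04  2.39960526e+01] 0.0187
{'intrinsics': [[397.506, 0.0, 276.161], [0.0, 397.506, 212.3], [0.0, 0.0, 1.0]], 'pose': [[0.454, -0.759, 0.467, 1.017], [0.891, 0.392, -0.229, -0.248], [-0.01, 0.52, 0.854, 0.758], [0.0, 0.0, 0.0, 1.0]]}
{'intrinsics': [[463.601, 0.0, 272.126], [0.0, 463.601, 207.93], [0.0, 0.0, 1.0]], 'pose': [[0.007, 0.993, -0.115, 0.541], [-1.0, 0.005, -0.015, -0.074], [-0.014, 0.115, 0.993, 0.876], [0.0, 0.0, 0.0, 1.0]]}
{'intrinsics': [[319.988, 0.0, 278.734], [0.0, 319.988, 212.336], [0.0, 0.0, 1.0]], 'tool_from_camera': [[-0.0, 0.95, 0.312, 0.08], [1.0, -0.0, 0.002, -0.001], [0.002, 0.312, -0.95, -0.143], [0.0, 0.0, 0.0, 1.0]]}
```

View pics/top0.png

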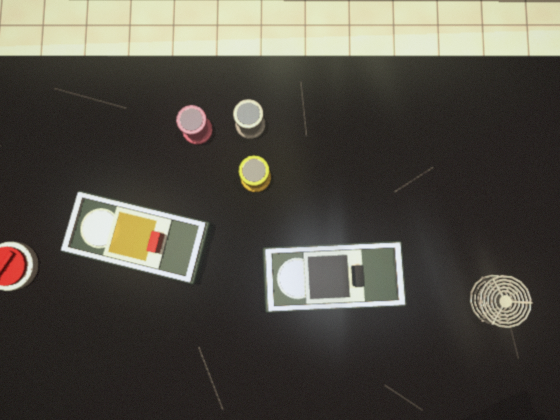

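View pics/scene0.png

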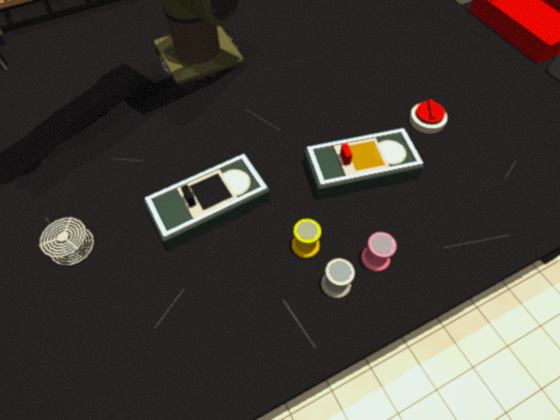

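The top view shows the red grip at (156,242) on the left box, with its lamp window at (98,228). The black grip is at (358,276) on the right box. Chrome magnifier candidates are the grey one at (249,118), and pink (195,124) and yellow (255,173) look-alikes. The red timer at (12,266) is on no box, so it isn't the grip. I'll measure the red grip and confirm it in a crop.

```bash
cat > h.py <<'E'
from rig import env
import cv2,numpy as np
def ray(K,T,uv,z):
    d=np.linalg.inv(K)@[uv[0],uv[1],1]; d=T[:3,:3]@[d[0],-d[1],-d[2]]; o=T[:3,3]
    return o+d*(z-o[2])/d[2]
def cam(n,uv,z):
    i=env.camera_info(n); return ray(np.array(i['intrinsics']),np.array(i['pose']),uv,z)
E
python3 - <<'E'
from h import *
im=cv2.imread('pics/top0.png')
cv2.imwrite('pics/crop.png',cv2.resize(im[180:300,50:220],None,fx=4,fy=4,interpolation=cv2.INTER_CUBIC))
c=[cam('top',p,.055) for p in[(78,193),(208,222),(193,282),(63,250)]]
print(np.round(c,3),[np.linalg.norm(c[i]-c[(i+1)%4]).round(3) for i in range(4)])
d=(c[0]-c[1]+c[3]-c[2]);print('dir',np.degrees(np.arctan2(d[1],d[0])),'centre',np.mean(c,0))
for n,box in(('top',(130,220,180,265)),('scene',(330,135,360,170))):
    im=cv2.imread(f'pics/{n}0.png').astype(int);x0,y0,x1,y1=box
    r=im[y0:y1,x0:x1];m=(r[...,2]>90)&(r[...,1]<60)&(r[...,0]<70)
    v,u=np.nonzero(m);p=(u.mean()+x0,v.mean()+y0);print(n,m.sum(),p,[cam(n,p,z).round(3) for z in(.0695,.087)])
E
```

```text
[[0.661 0.288 0.055]
 [0.61  0.053 0.055]
 [0.505 0.076 0.055]
 [0.559 0.309 0.055]] [np.float64(0.241), np.float64(0.108), np.float64(0.239), np.float64(0.104)]
dir 77.3201884051349 centre [0.58385055 0.18157745 0.055     ]
top 22 (np.float64(158.3181818181818), np.float64(241.36363636363637)) [array([0.575, 0.136, 0.07 ]), array([0.574, 0.132, 0.087])]
scene 111 (np.float64(346.1621621621622), np.float64(151.8918918918919)) [array([0.572, 0.147, 0.069]), array([0.583, 0.137, 0.087])]
```

View pics/crop.png

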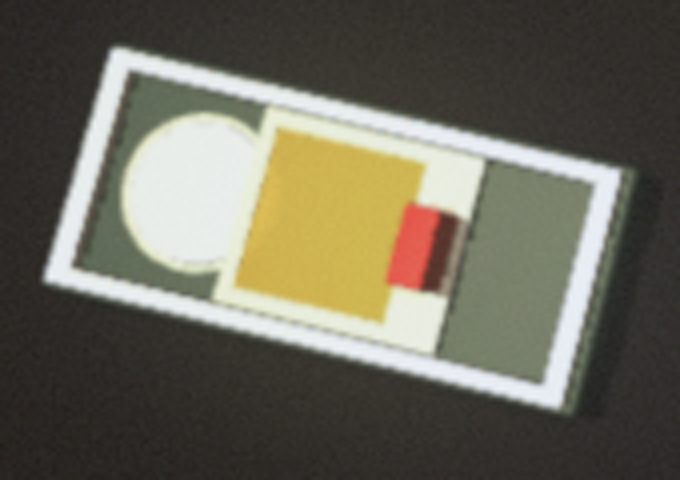

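The crop confirms it: red block at crop (413,246), amber pane ahead of it, and the half-covered white window at (195,190). The grip top is at about (0.575, 0.141), slide direction is 77.3°, and about 60 mm of travel remains. I'll start moving towards it.

Emit:
{"op": "move_arm", "data": {"rows": [{"offset": [0.0323,-0.0233,0],"twist": [0,0,0],"grip": 1},{"offset": [0.0323,-0.0233,0],"twist": [0,0,0],"grip": 1},{"offset": [0.0323,-0.0233,0],"twist": [0,0,0],"grip": 1},{"offset": [0.0323,-0.0233,0],"twist": [0,0,0],"grip": 1},{"offset": [0.0323,-0.0233,0],"twist": [0,0,0],"grip": 1},{"offset": [0.0323,-0.0233,0],"twist": [0,0,0],"grip": 1}]}}

```text
clock: 0.6
tool_pos: [0.3339, -0.2712, 0.231]
eef_rot: [-180.0, 0.0, 24.0]
wrist_force: [0.4, -1.0, -0.4]
grip_width: 1.003
grip_force: 0.0
```

```bash
python3 -c "
from rig import env
s=env.sense();print(s['joints'],s['tool_pos'],s['eef_rot'])"
```

```text
[-3.90920368e+01  5.63785535e+00 -1.96959594e+01  6.46977736e+01
  3.02708535e-03  1.16953970e+02] [ 0.33386797 -0.27122829  0.23101481] [-1.79970471e+02  1.16199412e-02  2.39539955e+01]
```

Emit:
{"op": "move_arm", "data": {"rows": [{"offset": [0.0323,-0.0232,0],"grip": 1},{"offset": [0.0323,-0.0232,0],"grip": 1},{"offset": [0.0323,-0.0232,0],"grip": 1},{"offset": [0.0323,-0.0232,0],"grip": 1},{"offset": [0.0323,-0.0232,0],"grip": 1},{"offset": [0.0323,-0.0232,0],"grip": 1},{"offset": [0.0323,-0.0232,0],"grip": 1},{"offset": [0.0323,-0.0232,0],"grip": 1},{"offset": [0.0323,-0.0232,0],"grip": 1},{"offset": [0.0323,-0.0232,0],"grip": 1},{"offset": [0.0323,-0.0232,0],"grip": 1},{"offset": [0.0323,-0.0232,0],"grip": 1}]}}

```text
schema error: expected keys offset, twist, grip
```

Emit:
{"op": "move_arm", "data": {"rows": [{"twist": [0,0,-7.1],"offset": [0,0,0],"grip": 1},{"twist": [0,0,-7.1],"offset": [0,0,0],"grip": 1},{"twist": [0,0,-7.1],"offset": [0,0,0],"grip": 1},{"twist": [0,0,-7.1],"offset": [0,0,0],"grip": 1},{"twist": [0,0,-7.1],"offset": [0,0,0],"grip": 1},{"twist": [0,0,-7.1],"offset": [0,0,0],"grip": 1},{"twist": [0,0,-7.1],"offset": [0,0,0],"grip": 1},{"twist": [0,0,-7.1],"offset": [0,0,0],"grip": 1},{"twist": [0,0,-7.1],"offset": [0,0,0],"grip": 1},{"twist": [0,0,-7.1],"offset": [0,0,0],"grip": 1}]}}

```text
clock: 1.43
tool_pos: [0.3334, -0.2728, 0.2309]
eef_rot: [-180.0, -0.0, 95.3]
wrist_force: [-0.2, -0.5, -0.6]
grip_width: 0.998
grip_force: 0.0
```

Emit:
{"op": "move_arm", "data": {"rows": [{"twist": [0,0,-7.1],"offset": [0,0,0],"grip": 1},{"twist": [0,0,-7.1],"offset": [0,0,0],"grip": 1},{"twist": [0,0,-7.1],"offset": [0,0,0],"grip": 1},{"twist": [0,0,-7.1],"offset": [0,0,0],"grip": 1},{"twist": [0,0,-7.1],"offset": [0,0,0],"grip": 1},{"twist": [0,0,-7.1],"offset": [0,0,0],"grip": 1},{"twist": [0,0,-7.1],"offset": [0,0,0],"grip": 1},{"twist": [0,0,-7.1],"offset": [0,0,0],"grip": 1},{"twist": [0,0,-7.1],"offset": [0,0,0],"grip": 1},{"twist": [0,0,-7.1],"offset": [0,0,0],"grip": 1},{"twist": [0,0,-1.3],"offset": [0,0,0],"grip": 1}]}}

```text
clock: 2.35
tool_pos: [0.3334, -0.2728, 0.2309]
eef_rot: [180.0, -0.0, 167.5]
wrist_force: [0.1, -0.2, 1.1]
grip_width: 0.999
grip_force: 0.0
```

```bash
python3 - <<'E'
from h import *
s=env.sense();print(s['clock'],s['tool_pos'],s['eef_rot'],s['joints'])
cv2.imwrite('pics/w1.png',env.capture('wrist')[:,:,::-1])
E
```

```text
2.35 [ 0.33340793 -0.27284297  0.2309255 ] [ 1.79975179e+02 -4.92437967e-02  1.67463098e+02] [-3.92950279e+01  5.72381654e+00 -1.96107953e+01  6.47205338e+01
 -7.57246641e-06 -2.67581149e+01]
```

View pics/w1.png

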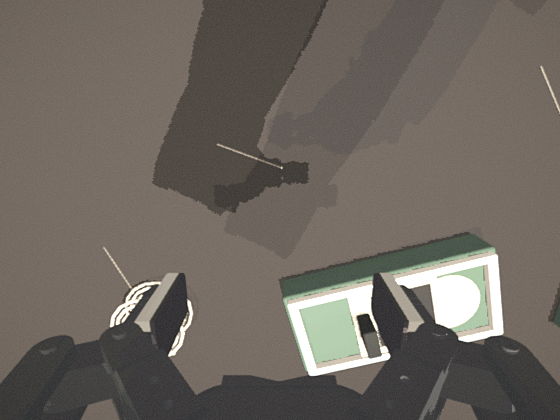

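The view shows the black box at about (395,310): the first translation was refused, so the arm only turned in place. I'll translate now.

Emit:
{"op": "move_arm", "data": {"rows": [{"offset": [-0.0122,0.038,0],"twist": [0,0,0],"grip": 1},{"offset": [-0.0122,0.038,0],"twist": [0,0,0],"grip": 1},{"offset": [-0.0122,0.038,0],"twist": [0,0,0],"grip": 1},{"offset": [-0.0122,0.038,0],"twist": [0,0,0],"grip": 1},{"offset": [-0.0122,0.038,0],"twist": [0,0,0],"grip": 1},{"offset": [-0.0122,0.038,0],"twist": [0,0,0],"grip": 1},{"offset": [-0.0122,0.038,0],"twist": [0,0,0],"grip": 1},{"offset": [-0.0122,0.038,0],"twist": [0,0,0],"grip": 1},{"offset": [-0.0122,0.038,0],"twist": [0,0,0],"grip": 1},{"offset": [-0.0122,0.038,0],"twist": [0,0,0],"grip": 1},{"offset": [-0.0122,0.038,0],"twist": [0,0,0],"grip": 1},{"offset": [-0.0122,0.038,0],"twist": [0,0,0],"grip": 1}]}}

```text
clock: 3.4
tool_pos: [0.5773, 0.1415, 0.231]
eef_rot: [-180.0, -0.0, 167.1]
wrist_force: [0.7, 0.0, -0.7]
grip_width: 0.995
grip_force: 0.0
```

```bash
python3 - <<'E'
from h import *
s=env.sense();print(s['clock'],s['tool_pos'],s['eef_rot'],s['joints'])
cv2.imwrite('pics/w2.png',env.capture('wrist')[:,:,::-1])
E
```

```text
3.4 [0.57726752 0.14151739 0.23097079] [-1.79980398e+02 -2.07080315e-02  1.67148717e+02] [ 1.37788747e+01  2.18137873e+01  2.18998628e+00  7.04034966e+01
 -8.24093812e-03  2.66301563e+01]
```

View pics/w2.png

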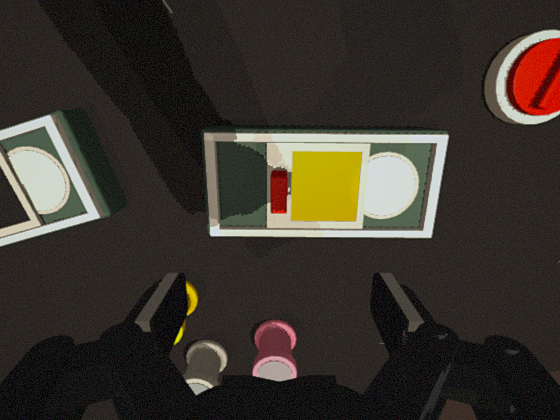

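The wrist view shows the red grip at (279,191), level with the fingers' closing line and between the fingers. I'll measure its offset from the tool.

```bash
python3 - <<'E'
from h import *
from scipy.spatial.transform import Rotation as R
s=env.sense();T=np.eye(4);T[:3,:3]=R.from_euler('xyz',s['eef_rot'],degrees=True).as_matrix();T[:3,3]=s['tool_pos']
i=env.camera_info('wrist');W=T@np.array(i['tool_from_camera']);K=np.array(i['intrinsics'])
im=cv2.imread('pics/w2.png').astype(int)[160:225,260:300]
m=(im[...,2]>80)&(im[...,1]<60)&(im[...,0]<60)
v,u=np.nonzero(m);print(u.min()+260,u.max()+260,v.min()+160,v.max()+160)
for uv,z in[((279,u'').__getitem__(0),)*0 or ((u.mean()+260,v.mean()+160),.08),((279,191),.08),((204,132),.055),((448,132),.055),((432,237),.055),((210,236),.055)]:
    p=ray(K,W,uv,z);print(uv,p.round(4),(T[:3,:3].T@(p-T[:3,3])).round(4))
# top-cam grip top face
print(cam('top',(153.2,241.5),.087))
E
```

```text
270 287 170 212
(np.float64(278.3907875185736), np.float64(190.72362555720653)) [0.5767 0.1514 0.08  ] [0.0059 0.0011 0.1501]
(279, 191) [0.5771 0.1519 0.08  ] [0.0056 0.0017 0.1501]
(204, 132) [0.5102 0.0928 0.055 ] [ 0.0581 -0.0707  0.1745]
(448, 132) [0.5619 0.3237 0.055 ] [0.0579 0.166  0.1761]
(432, 237) [0.6697 0.3007 0.055 ] [-0.0523  0.167   0.1763]
(210, 236) [0.6157 0.0677 0.055 ] [-0.0504 -0.0722  0.1748]
[0.5737695  0.14041696 0.087     ]
```

```bash
python3 -c "
from rig import env
s=env.sense();print(s['clock'],s['tool_pos'],s['eef_rot'],s['dq'])"
```

```text
3.45 [0.58162689 0.14808701 0.23012034] [1.79626437e+02 1.32289318e-01 1.67425254e+02] [-3.09165435 -2.61150659 -4.9700489  -0.39026809 -2.4394176  -6.52949706]
```

Emit:
{"op": "move_arm", "data": {"rows": [{"offset": [0.002,0,0.025],"twist": [0,0,0],"grip": 1},{"offset": [0,0,0.03],"twist": [0,0,0],"grip": 1},{"offset": [0,0,0.03],"twist": [0,0,0],"grip": 1},{"offset": [0,0,0.025],"twist": [0,0,0],"grip": 1},{"offset": [0,0,0.015],"twist": [0,0,0],"grip": 1},{"offset": [0,0,0.01],"twist": [0,0,0],"grip": 1},{"offset": [0,0,0],"twist": [0,0,0],"grip": 1},{"offset": [0,0,0],"twist": [0,0,0],"grip": 1},{"offset": [0,0,0],"twist": [0,0,0],"grip": 1}]}}

```text
clock: 4.2
tool_pos: [0.5759, 0.1401, 0.0976]
eef_rot: [179.9, 0.1, 167.2]
wrist_force: [1.1, -0.0, 0.1]
grip_width: 0.997
grip_force: 0.0
```

```bash
python3 - <<'E'
from h import *
s=env.sense();print(s['clock'],s['tool_pos'],s['eef_rot'])
cv2.imwrite('pics/w3.png',env.capture('wrist')[:,:,::-1])
E
```

```text
4.2 [0.57589421 0.1401165  0.09757982] [1.79943115e+02 1.14960744e-01 1.67247252e+02]
```

View pics/w3.png

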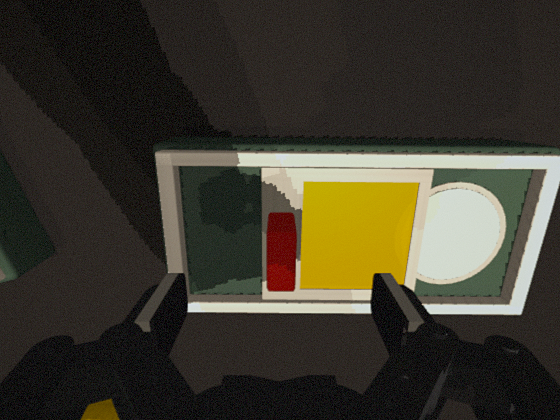

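The grip at (281,251) is centred between the fingers, and about 5 mm off along tool x. I'll shift, lower to z ≈ 0.060 and close.

Emit:
{"op": "move_arm", "data": {"rows": [{"offset": [0.004,0,0.015],"twist": [0,0,0],"grip": 1},{"offset": [0,0,0.015],"twist": [0,0,0],"grip": 1},{"offset": [0,0,0.0075],"twist": [0,0,0],"grip": 1},{"offset": [0,0,0],"twist": [0,0,0],"grip": 1},{"offset": [0,0,0],"twist": [0,0,0],"grip": 1},{"offset": [0,0,0],"twist": [0,0,0],"grip": 0.1},{"offset": [0,0,0],"twist": [0,0,0],"grip": 0.1},{"offset": [0,0,0],"twist": [0,0,0],"grip": 0.1},{"offset": [0,0,0],"twist": [0,0,0],"grip": 0.1},{"offset": [0,0,0],"twist": [0,0,0],"grip": 0.1},{"offset": [0,0,0],"twist": [0,0,0],"grip": 0.1},{"offset": [0,0,0],"twist": [0,0,0],"grip": 0.1}], "newtons": 25}}

```text
clock: 5.25
tool_pos: [0.5712, 0.1411, 0.0592]
eef_rot: [180.0, 0.0, 167.3]
wrist_force: [-0.1, 0.7, 2.3]
grip_width: 0.18
grip_force: 29.8
```

The fingers have gripped: 0.18 opening is about 15–16 mm, with 30 N. I'll slide it 45 mm first.

Emit:
{"op": "move_arm", "data": {"rows": [{"offset": [0,0.005,0],"twist": [0,0,0],"grip": 0.1},{"offset": [0,0.008,0],"twist": [0,0,0],"grip": 0.1},{"offset": [0,0.008,0],"twist": [0,0,0],"grip": 0.1},{"offset": [0,0.008,0],"twist": [0,0,0],"grip": 0.1},{"offset": [0,0.008,0],"twist": [0,0,0],"grip": 0.1},{"offset": [0,0.005,0],"twist": [0,0,0],"grip": 0.1},{"offset": [0,0.003,0],"twist": [0,0,0],"grip": 0.1},{"offset": [0,0,0],"twist": [0,0,0],"grip": 0.1},{"offset": [0,0,0],"twist": [0,0,0],"grip": 0.1}]}}

```text
clock: 6.0
tool_pos: [0.582, 0.1865, 0.0592]
eef_rot: [179.8, 0.1, 167.3]
wrist_force: [1.7, 1.3, 2.9]
grip_width: 0.179
grip_force: 30.5
```

Emit:
{"op": "move_arm", "data": {"rows": [{"offset": [0,0.003,0],"twist": [0,0,0],"grip": 0.1},{"offset": [0,0.003,0],"twist": [0,0,0],"grip": 0.1},{"offset": [0,0.003,0],"twist": [0,0,0],"grip": 0.1},{"offset": [0,0.002,0],"twist": [0,0,0],"grip": 0.1},{"offset": [0,0,0],"twist": [0,0,0],"grip": 0.1}]}}

```text
clock: 6.42
tool_pos: [0.5841, 0.1957, 0.0592]
eef_rot: [180.0, 0.1, 167.3]
wrist_force: [1.7, -1.9, 5.7]
grip_width: 0.18
grip_force: 30.4
```

Emit:
{"op": "move_arm", "data": {"rows": [{"offset": [0,0.002,0],"twist": [0,0,0],"grip": 0.1},{"offset": [0,0.002,0],"twist": [0,0,0],"grip": 0.1},{"offset": [0,0,0],"twist": [0,0,0],"grip": 0.1}]}}

```text
clock: 6.67
tool_pos: [0.585, 0.1994, 0.0592]
eef_rot: [180.0, 0.1, 167.3]
wrist_force: [1.6, -2.0, 4.7]
grip_width: 0.181
grip_force: 30.4
```

Still sliding freely at about 2 N, so I'll carry on in small steps until the force rises.

Emit:
{"op": "move_arm", "data": {"rows": [{"offset": [0,0.002,0],"twist": [0,0,0],"grip": 0.1},{"offset": [0,0.001,0],"twist": [0,0,0],"grip": 0.1},{"offset": [0,0,0],"twist": [0,0,0],"grip": 0.1}]}}

```text
clock: 6.92
tool_pos: [0.5856, 0.2022, 0.0592]
eef_rot: [-180.0, 0.1, 167.3]
wrist_force: [3.5, -1.9, 6.0]
grip_width: 0.183
grip_force: 30.3
```

Emit:
{"op": "move_arm", "data": {"rows": [{"offset": [0,0.002,0],"twist": [0,0,0],"grip": 0.1},{"offset": [0,0.001,0],"twist": [0,0,0],"grip": 0.1},{"offset": [0,0,0],"twist": [0,0,0],"grip": 0.1}]}}

```text
clock: 7.17
tool_pos: [0.5859, 0.2035, 0.0592]
eef_rot: [-179.8, 0.1, 167.2]
wrist_force: [1.6, -7.0, 6.8]
grip_width: 0.182
grip_force: 30.7
```

Emit:
{"op": "move_arm", "data": {"rows": [{"offset": [0,0.001,0],"twist": [0,0,0],"grip": 0.1},{"offset": [0,0.001,0],"twist": [0,0,0],"grip": 0.1},{"offset": [0,0,0],"twist": [0,0,0],"grip": 0.1}]}}

```text
clock: 7.42
tool_pos: [0.5859, 0.2036, 0.0592]
eef_rot: [-179.6, 0.1, 167.2]
wrist_force: [0.3, -12.5, 8.8]
grip_width: 0.186
grip_force: 31.3
```

```bash
python3 - <<'E'
from h import *
a=cv2.resize(env.capture('top')[170:300,50:220],None,fx=4,fy=4,interpolation=cv2.INTER_CUBIC)
cv2.imwrite('pics/t4.png',a[:,:,::-1])
E
```

```text
(no output)
```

View pics/t4.png

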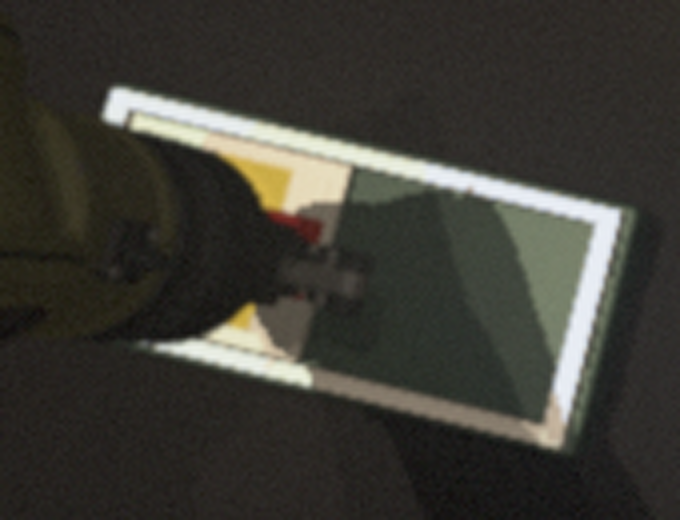

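The carriage plate now meets the rim stop at crop (130,115). The grip stopped at 64 mm of travel with the force rising to 12.5 N, so it's fully home. I'll let go and lift.

Emit:
{"op": "move_arm", "data": {"rows": [{"offset": [0,0,0],"twist": [0,0,0],"grip": 0.6},{"offset": [0,0,0],"twist": [0,0,0],"grip": 0.8},{"offset": [0,0,0],"twist": [0,0,0],"grip": 0.8},{"offset": [0,0,0],"twist": [0,0,0],"grip": 0.8},{"offset": [0,0,0],"twist": [0,0,0],"grip": 0.8},{"offset": [0,0,-0.01],"twist": [0,0,0],"grip": 0.8},{"offset": [0,0,-0.02],"twist": [0,0,0],"grip": 0.8},{"offset": [0,0,-0.03],"twist": [0,0,0],"grip": 0.8},{"offset": [0,0,-0.03],"twist": [0,0,0],"grip": 0.8},{"offset": [0,0,-0.03],"twist": [0,0,0],"grip": 0.8},{"offset": [0,0,-0.02],"twist": [0,0,0],"grip": 0.8},{"offset": [0,0,0],"twist": [0,0,0],"grip": 0.8}]}}

```text
clock: 8.47
tool_pos: [0.5888, 0.2085, 0.2052]
eef_rot: [179.7, 0.5, 167.3]
wrist_force: [1.6, 0.4, -0.6]
grip_width: 0.802
grip_force: 0.0
```

```bash
python3 - <<'E'
from h import *
cv2.imwrite('pics/w5.png',env.capture('wrist')[:,:,::-1])
E
```

```text
(no output)
```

View pics/w5.png

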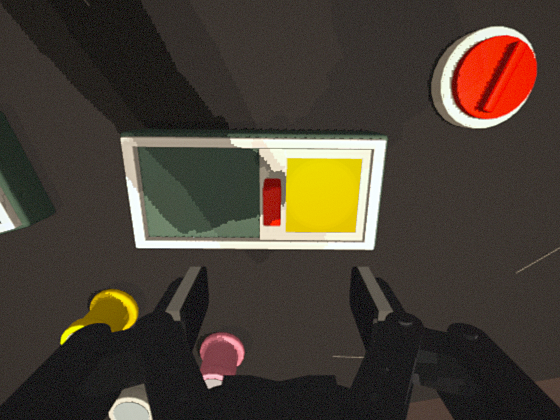

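The amber pane at (324,195) fully covers the window. The plate lies against the end stop at (370,195), and the gripper is clear of the grip at (272,202). I'll hand in.

Emit:
{"op": "move_arm", "data": {"rows": [{"offset": [0,0,0],"twist": [0,0,0],"grip": 0.8},{"offset": [0,0,0],"twist": [0,0,0],"grip": 0.8},{"offset": [0,0,0],"twist": [0,0,0],"grip": 0.8}]}}

```text
clock: 8.77
tool_pos: [0.5849, 0.2069, 0.1973]
eef_rot: [-179.9, -0.1, 167.3]
wrist_force: [-0.1, -0.9, -0.2]
grip_width: 0.8
grip_force: 0.0
```

```bash
python3 -c "
from rig import env
print(env.close_job())"
```

```text
the job is handed in; nothing more can be done
None
```

I slid the red grip fully home against its end stop, so the amber filter covers the lamp window, and let go; the arm never went near the black grip or the magnifier, and I handed the job in at about 8.8 s.

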